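Dial the red lock box open

TASK

Unlock the red lock box on the shed bench: turn the numbered dial on its lid until the 3 stands at the yellow index mark, then slide its bolt all the way towards the dial so that the bolt is drawn out of the keeper. Leave the bolt drawn, the dial on 3, and let go.

Things in the scene. Friction and masses are not known exactly. Their poses are not given: they have to be found in the camera images.
- red_dial (a joint): angle (rad) of the dial on the RED box: 0 with number 0 at the yellow index mark, growing as it is turned CLOCKWISE seen from above; number k is at the index at k x 0.698 (3 at 2.094). Starts between 0.8 and 1.65. Light friction (0.06 Nm), stays where left; stops at 0 and 5.58. The bolt passes only with 3 at the index within about 12 degrees.
- red_dial_grip (a point): centre of the dial's grip, on its axis: upright aluminium bar 46 long, 14 thick, 30 mm tall, on a black disc 90 mm across (top 81 mm above the bench) with white numbers 0-8 anticlockwise, 40 degrees apart. Point is 24 mm above the disc. Turns with the dial: x along the bar to number 0 (red line end), y across it, z up. RED lock box: 220x150x60 mm, fixed; a green one is a bystander.
- red_bolt (a joint): travel (m) of the red box's steel bolt: 0 shut (nose in the keeper at the lid's edge), 0.025 fully drawn, towards the dial. About 2 N of friction, no spring, stays where left. While the dial is off 3 it stops dead after about 1 mm.
- red_bolt_knob (a point): centre of the upright orange knob on the red box's bolt: round peg 16 mm across, top 109 mm above the bench; the point is 12 mm below its top and 23 mm above the flat bolt bar. x points along the bolt's opening travel, straight to the dial's axis (130 mm away when shut) and on to the yellow index mark beyond the dial; z up.

How it is judged:
On the way:
1. the red box's dial has its 3 at the index (within 18 degrees, nearer to 3 than to any other number) while the bolt is still shut (value of joint red_dial between 1.78 and 2.408 rad and value of joint red_bolt below 0.005 m), for 0.2 s.
At the end, for the whole second after the job is handed in: The red box's bolt is drawn at least 18 mm of its 25 mm towards the dial, clear of the keeper, and at rest, with the dial's 3 at the index to within 16 degrees (value of joint red_bolt above 0.018 m and value of joint red_dial between 1.814 and 2.374 rad and velocity of joint red_bolt below 0.01 m/s); the robot touches nothing.
It also fails if it takes over 48 s, if anything falls off the work surface, if the arm or the gripper's body presses on something with over 40 N, if the wrist force passes 120 N, or if a joint passes its speed limit or range.

ROBOT

A 7-joint arm with a two-finger parallel gripper is mounted at the origin on the work surface. World frame = base frame: x ahead of the robot, y to its left, z up, the work surface at z = 0. Lengths are in m, angles in rad, forces in N, time in s.
With the tool pointing down it reaches from about 0.4 to 0.875 m from the base axis. Payload 19.3 kg.
Tool frame: the origin (TCP) lies at the very end of the fingers, on their centre line; the grasp point (between the pads) lies bot.grasp_offset behind it (bot.grasp_offset is the distance from the TCP to the grasp point, in m); z points along the fingers, y is the direction in which the jaws open and shut (so a half turn about z gives the same grasp; the last joint's range is limited). The gripper opens to 85 mm and grips with 20 to 120 N. Pads are 22 mm wide; open, the fingers measure 114 mm over their backs; the gripper's body (76 mm by 85 mm) begins 54 mm behind the grasp point. The pads swing forward as they close: fully open they stand 13 mm farther back than shut.
Start: joints at [1.176, 0.521, -0.036, 1.599, 0.021, 1.021, -0.113], TCP at [0.199, -0.592, 0.231] pointing down, gripper open.
Joint ranges: [-2.91, 2.91], [-0.3, 2.13], [-1.5, 1.42], [0.17, 2.43], [-1.26, 4.41], [0.16, 1.93], [-2.52, 2.52]. Speed limits (rad/s): [1.89, 1.89, 2.39, 2.39, 3.01, 3.01, 3.01].

INTERFACE

Orientations are given as [roll, pitch, yaw] about the fixed x, y, z axes, in that order (R = Rz(yaw) Ry(pitch) Rx(roll)).
In Python, from workcell import bot gives the robot as it stands. The module is installed in compiled form; this text tells all that it offers.
- The arm moves only by the shell command python3 -m handwheel 'ROWS' [OPENING] [FORCE]. ROWS is JSON, a list of rows, each a list of 6 numbers: the shift along the tool's x, y, z as a fraction of full scale, then the turn, a rotation vector about the tool's x, y, z as a fraction of full scale. In form: [[x, y, z, rx, ry, rz], ...]. A call has 1 to 8 rows; each row shifts and turns the commanded pose from where the row before left it, along the tool's axes as they then stand; what a row does not reach is not made up. Full scale, the value 1, is 0.025 m for a shift and 360 degrees for a turn. A row lasts 1/8 s, in which the tool goes at most 62.5 mm and 10.7 degrees, less where a joint would pass 70% of its speed; a pose out of reach is approached as far as the arm can. A call with a number of a shift or a turn outside -1 to 1 is refused whole. A call with a gripper value outside its range is refused whole. OPENING is the closure, from -1 (fully open) to 1 (shut), set as the call begins (- or left out, the last holds). The fingers move at their own pace and stop on an object; FORCE is the grip in N (left out, the last holds). Time passes only in rows, so rows that do not move let the fingers close. It gives the time, the measured TCP pose, the force and the opening at its end, in the units of the state.
- bot.observe(): the state, without advancing time (a new reading comes with each control period).
- bot.grab_frame(name): name is "side" or "top"; returns a dict with "pixels" (400x640x3 uint8, blue, green, red), "vertical_fov" (degrees; the focal length in pixels is half the picture's height over the tangent of half this angle, whatever the lens; pixels are square), "cx", "cy" (the principal point, pixels), "R" (3x3) and "t" (3): a world point X has camera coordinates R X + t. Camera axes: x right, y down, z forward; pixel columns grow to the right and rows downward; lengths in m; the calibration is good to about 2 mm. A picture is of the moment at which its call begins. There is no depth.
- bot.job_done(): hands the job in, once; it reports no verdict.
Trained networks look in a picture, given as the dict that the camera call returned (one of the last four; its "shot" number tells which), for a name from the list of things; names that differ only in an ending like _2 or _b are one class to them, and where a whole thing is asked for, a point or a joint stands for the part that bears it (a point fixed in the world has none). Each returns a list of dicts, best first, with "score" (0 to 1); they miss things now and then, are a little off and sometimes report something else, mostly with a low value. They report only what shows in the picture. A call takes as long as a camera call.
- bot.trace(picture, thing): "region" (400x640 bool, what is visible of it) and "point" ([column, row] in pixels, amid what is visible of it).
The state is a dict: "clock": time; "qpos": joint angles; "qd": joint speeds; "joint_efforts": joint torques, N m; "position": TCP position; "tool_rot": TCP orientation; "force": force on the tool from outside, world axes, zero at the start; "moment": the same for the moment, N m; "grip_width": finger opening in m.
Only numpy, scipy, OpenCV 4.12 (cv2) and the standard library are available. Lean on these libraries where they do the work, as an engineer would, in place of code of your own. Each camera call takes 0.05 s, during which the arm holds its last target.

## Working session

There is one attempt and no reset: what is moved stays moved. The work goes in short steps, Python scripts to look and compute and a shell command to move; the robot and the scene stay as the last step left them, time stands still between calls to the robot, and variables do not carry over. Pictures are saved under pics/ and viewed, and the job is handed in when it is done.

```bash
mkdir -p pics; cat > h.py <<'E'
import numpy as np,cv2,pickle
from workcell import bot
def shot(n,fn=None):
    f=bot.grab_frame(n)
    if fn: cv2.imwrite('pics/'+fn,f['pixels'])
    return f
def K(f):
    fl=200/np.tan(np.radians(f['vertical_fov'])/2); return fl
def ray(f,uv):
    fl=K(f);d=np.array([(uv[0]-f['cx'])/fl,(uv[1]-f['cy'])/fl,1.]);R=np.array(f['R']);t=np.array(f['t'])
    return -R.T@t, R.T@d
def atz(f,uv,z):
    c,d=ray(f,uv);return c+d*(z-c[2])/d[2]
def proj(f,X):
    p=np.array(f['R'])@np.array(X)+np.array(f['t']);return p[:2]/p[2]*K(f)+[f['cx'],f['cy']]
E
python3 - <<'E'
from h import *
o=bot.observe()
for k,v in o.items(): print(k,np.round(v,3))
print(bot.grasp_offset)
for n in('top','side'):
    f=shot(n,n+'0.png');print(n,f.keys(),f['vertical_fov'],f['cx'],f['cy'],np.round(f['R'],3).tolist(),np.round(f['t'],3))
    for th in ['red_dial','red_dial_grip','red_bolt','red_bolt_knob']:
        for r in bot.trace(f,th)[:2]: print(th,r['score'],np.round(r['point'],1),r['region'].sum())
    np.save(n+'0.npy',f['pixels'])
print(bot.observe()['clock'])
E
```

```text
clock 0.0
qpos [ 1.176  0.522 -0.036  1.6    0.021  1.021 -0.113]
qd [ 0.    -0.001 -0.001  0.    -0.001 -0.001 -0.001]
joint_efforts [ 0.0000e+00 -9.2711e+01  1.9800e+00 -3.6995e+01  1.8000e-02  8.0000e-03
  0.0000e+00]
position [ 0.199 -0.592  0.231]
tool_rot [-3.14   0.     0.325]
force [-1.198 -0.264  0.579]
moment [ 0.013  0.053 -0.006]
grip_width 0.086
0.0187
top dict_keys(['pixels', 'vertical_fov', 'cx', 'cy', 'R', 't', 'shot']) 48.90495770003193 318.5731070016093 200.21287826742645 [[0.004, -1.0, -0.022], [-0.988, -0.0, -0.156], [0.156, 0.023, -0.987]] [-0.013  0.564  0.888]
red_dial 0.74 [215.7 183.9] 1394
red_dial_grip 0.76 [214.4 184.1] 1487
red_bolt 0.57 [209.3 241.3] 510
red_bolt_knob 0.7 [208.6 246.4] 492
side dict_keys(['pixels', 'vertical_fov', 'cx', 'cy', 'R', 't', 'shot']) 52.96239796951231 319.0386755232574 198.96039886249517 [[-0.861, -0.509, -0.011], [-0.291, 0.51, -0.81], [0.418, -0.693, -0.587]] [0.449 0.279 0.642]
red_dial_grip 0.68 [222.4 280.1] 1647
red_bolt 0.6 [279.  316.5] 679
red_bolt_knob 0.77 [279.6 315.8] 690
0.5
```

View pics/top0.png

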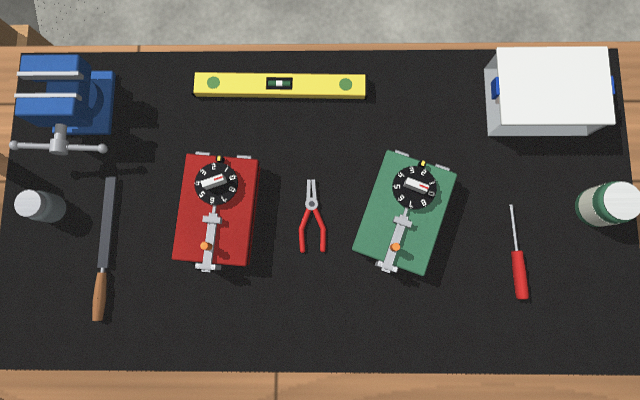

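View pics/side0.png

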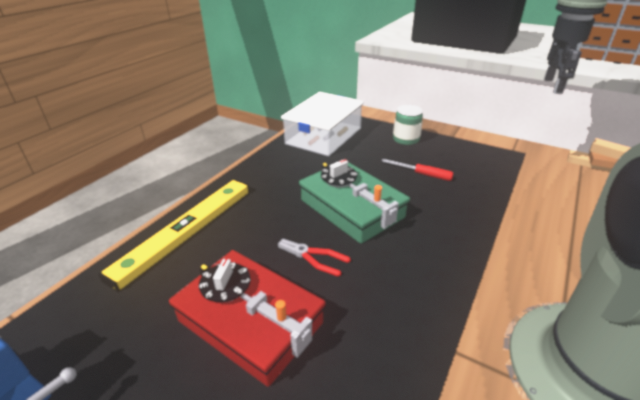

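```bash
python3 - <<'E'
import cv2,numpy as np
a=np.load('top0.npy')[120:290,130:300];b=np.load('side0.npy')[220:380,150:330]
cv2.imwrite('pics/c1.png',np.hstack([cv2.resize(a,(400,400),interpolation=3),cv2.resize(b,(400,356),interpolation=3) if 0 else cv2.resize(b,(400,400),interpolation=3)]))
E
```

```text
(no output)
```

View pics/c1.png

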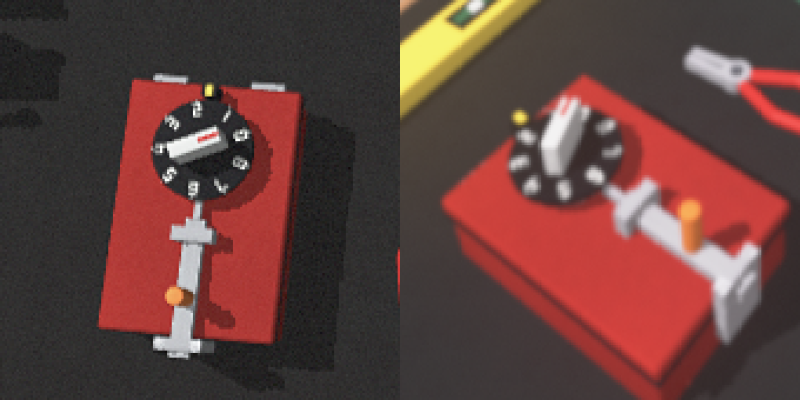

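```bash
cat > m.py <<'E'
from h import *
import sys
def meas(f):
    """top picture -> rectified lid at z=.081 and knob/bar estimates"""
    p=f['pixels'].astype(int); hsv=cv2.cvtColor(f['pixels'],cv2.COLOR_BGR2HSV)
    return p,hsv
def rect(f,c,z,half=.07,px=500):
    s=np.array([[c[0]+half,c[1]+half],[c[0]+half,c[1]-half],[c[0]-half,c[1]-half],[c[0]-half,c[1]+half]])
    q=np.float32([proj(f,[*a,z]) for a in s])
    H=cv2.getPerspectiveTransform(q,np.float32([[0,0],[px,0],[px,px],[0,px]]))
    return cv2.warpPerspective(f['pixels'],H,(px,px),flags=cv2.INTER_CUBIC)
E
python3 - <<'E'
from m import *
f=shot('top');s=shot('side')
def cent(f,lo,hi,box):
    h=cv2.cvtColor(f['pixels'],cv2.COLOR_BGR2HSV);m=cv2.inRange(h,lo,hi);k=np.zeros_like(m);k[box[1]:box[3],box[0]:box[2]]=1
    m=m*k;y,x=np.nonzero(m);print(len(x),x.min(),x.max(),y.min(),y.max());return np.array([x.mean(),y.mean()])
ok=cent(f,(8,120,150),(20,255,255),(190,230,220,260));ks=cent(s,(8,120,120),(20,255,255),(265,290,300,330))
yi=cent(f,(24,120,130),(36,255,255),(205,145,235,170))
print(ok,ks,yi)
# tri knob mid (z~.097)
for z in(.09,.097,.105): print('knob',z,atz(f,ok,z),atz(s,ks,z))
print('idx',atz(f,yi,.07))
c=atz(f,(215.5,184),.081);print('dial guess',c)
np.save('c.npy',c)
r=rect(f,c,.081);r2=rect(f,c,.111)
for im in(r,r2):
  for g in range(0,500,50): cv2.line(im,(g,0),(g,6),(0,255,255),1);cv2.line(im,(0,g),(6,g),(0,255,255),1)
cv2.imwrite('pics/r1.png',np.hstack([r,r2])[:, :].copy() if 0 else cv2.resize(np.hstack([r,r2]),(800,400)))
E
```

```text
50 200 207 242 249
171 275 285 300 320
15 217 220 156 160
[203.68 245.36] [280.38596491 309.33918129] [218.2        158.06666667]
knob 0.09 [0.46591389 0.21633163 0.09      ] [0.46877459 0.20800891 0.09      ]
knob 0.097 [0.46553557 0.21434113 0.097     ] [0.46513178 0.21237512 0.097     ]
knob 0.105 [0.4651032  0.21206626 0.105     ] [0.46096857 0.21736506 0.105     ]
idx [0.64999281 0.19950277 0.07      ]
dial guess [0.59227882 0.20006222 0.081     ]
```

View pics/r1.png

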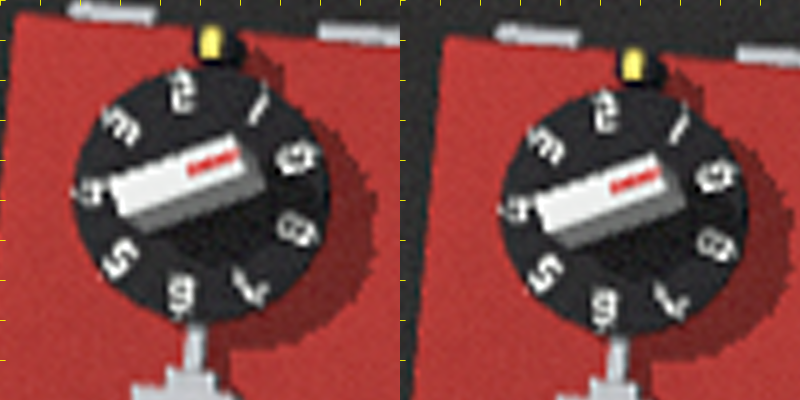

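```bash
python3 -m handwheel '[[1,-1,0,0,0,0],[1,-1,0,0,0,0],[1,-1,0,0,0,0],[1,-1,0,0,0,0],[1,-1,0,0,0,0],[1,-1,0,0,0,0],[1,-1,0,0,0,0],[1,-1,0,0,0,0]]' 0 30
python3 - <<'E'
from m import *
f=shot('top')
h=cv2.cvtColor(f['pixels'],cv2.COLOR_BGR2HSV)
m=cv2.inRange(h,(0,150,60),(6,255,255))|cv2.inRange(h,(174,150,60),(180,255,255))
m[:, :160]=0;m[:,270:]=0;m[:145]=0;m[275:]=0
# lid top is brighter; rectified lid image
c=np.load('c.npy');c=np.array([.54,.205,0])
r=rect(f,c,.06,.14,560)
cv2.imwrite('pics/lid.png',r)
g=rect(f,np.array([.594,.2,0]),.081,.06,480);cv2.imwrite('pics/dial.png',g)
E
```

```text
clock: 1.6
position: [0.3256, -0.3379, 0.2315]
tool_rot: [3.141, -0.0, 0.325]
force: [0.9, 0.6, 0.9]
grip_width: 0.0429
```

View pics/lid.png

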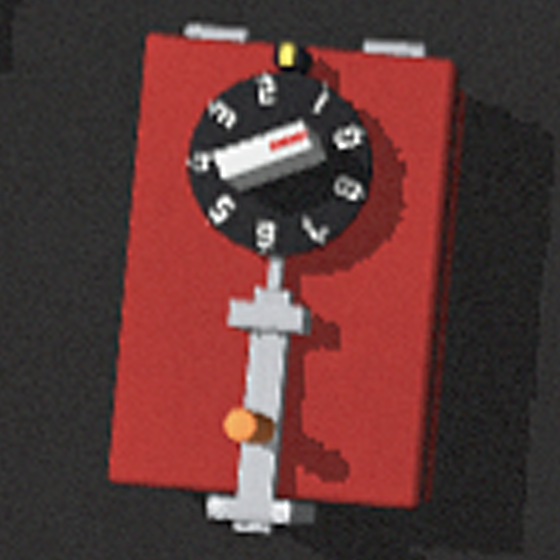

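View pics/dial.png

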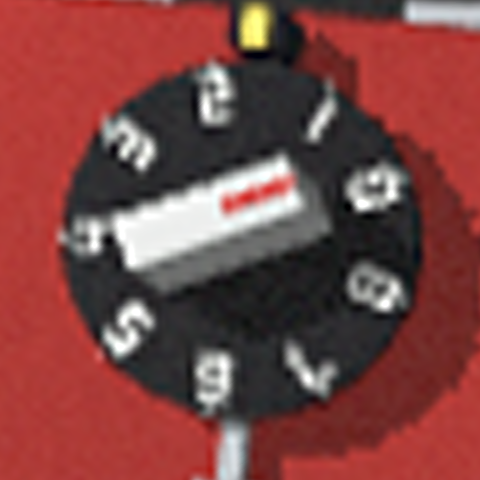

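```bash
python3 -m handwheel '[[1,-1,0,0,0,0],[1,-1,0,0,0,0],[1,-1,0,0,0,0],[1,-1,0,0,0,0],[1,-1,0,0,0,0],[1,-1,0,0,0,0],[1,-1,0,0,0,0],[1,-1,0,0,0,0]]'; python3 -m handwheel '[[1,-1,0,0,0,0],[1,-1,0,0,0,0],[1,-1,0,0,0,0],[1,-1,0,0,0,0],[1,-1,0,0,0,0],[1,-1,0,0,0,0],[1,-1,0,0,0,0],[0,0,0,0,0,0]]'
python3 -m handwheel '[[0,0,0,0,0,-0.0284],[0,0,0,0,0,-0.0284],[0,0,0,0,0,-0.0284],[0,0,0,0,0,-0.0284],[0,0,0,0,0,-0.0284],[0,0,0,0,0,-0.0284],[0,0,0,0,0,-0.0284],[0,0,0,0,0,-0.0284]]'
python3 -m handwheel '[[0,0,0,0,0,-0.0284],[0,0,0,0,0,0]]'
python3 - <<'E'
from m import *
o=bot.observe();p=np.array(o['position']);y=o['tool_rot'][2];print(np.round(o['qpos'],2),p,np.degrees(y))
d=np.array([.5943,.1993])-p[:2]
print('tool x,y',d@[np.cos(y),np.sin(y)],d@[np.sin(y),-np.cos(y)])
E
```

```text
clock: 2.65
position: [0.4514, -0.0847, 0.2315]
tool_rot: [3.141, -0.0, 0.325]
force: [1.3, -0.1, 0.3]
grip_width: 0.0428
clock: 3.65
position: [0.5613, 0.1386, 0.231]
tool_rot: [-3.14, -0.0, 0.328]
force: [0.1, -0.7, 0.2]
grip_width: 0.0426
clock: 4.65
position: [0.5609, 0.1351, 0.2313]
tool_rot: [-3.142, 0.001, 1.757]
force: [-0.2, 0.8, -0.2]
grip_width: 0.0426
clock: 4.9
position: [0.5609, 0.1351, 0.2312]
tool_rot: [-3.141, -0.0, 1.929]
force: [-0.1, -0.8, -0.6]
grip_width: 0.0429
[ 0.16  0.53 -0.72  1.7   0.39  1.06 -0.32] [0.56087172 0.13512857 0.23117347] 110.51872823879143
tool x,y 0.04838318187753619 0.05380046214324493
```

```bash
python3 -m handwheel '[[0.97,0.72,0,0,0,0],[0.97,0.72,0.24,0,0,0],[0,0.71,1,0,0,0],[0,0,1,0,0,0],[0,0,1,0,0,0],[0,0,0,0,0,0]]'
python3 - <<'E'
from m import *
a=shot('top','top1.png')['pixels'];b=shot('side','side1.png')['pixels']
cv2.imwrite('pics/v1.png',np.hstack([cv2.resize(a[110:280,130:300],(400,400),interpolation=3),cv2.resize(b[180:350,140:310],(400,400),interpolation=3)]))
o=bot.observe();print(np.round(o['position'],4))
E
```

```text
clock: 5.65
position: [0.5934, 0.1997, 0.149]
tool_rot: [-3.139, 0.0, 1.927]
force: [-0.4, -0.2, 0.9]
grip_width: 0.0427
[0.5944 0.2004 0.1511]
```

View pics/v1.png

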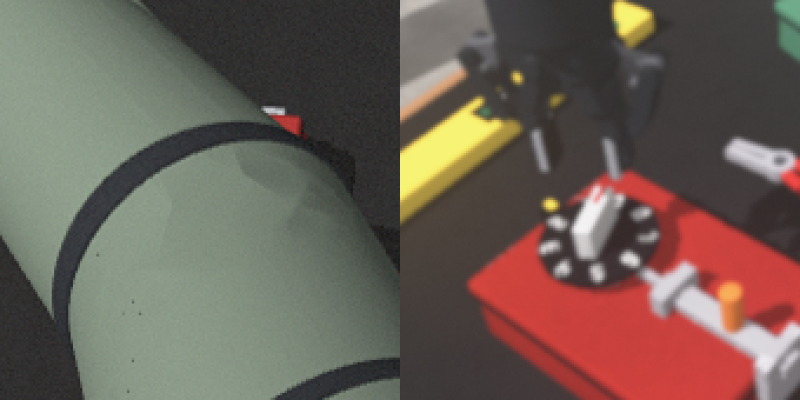

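```bash
python3 - <<'E'
from m import *
f=shot('side')
for X in [(.594,.2,.15),(.594,.2,.111),(.594,.2,.081)]:
    u=proj(f,X);print(u,(u-[140,180])*400/170+[400,0])
u=np.array([[537,160],[615,165]]);print((u-[400,0])*170/400+[140,180])
E
python3 -m handwheel '[[0,0,1,0,0,0],[0,0,0.5,0,0,0],[0,0,0,0,0,0]]'
```

```text
[218.50450791 251.65968175] [584.71648921 168.61101587]
[222.12118121 268.37472321] [593.22630873 207.94052519]
[224.74312017 280.49243882] [599.39557688 236.45279722]
[[198.225 248.   ]
 [231.375 250.125]]
clock: 6.18
position: [0.594, 0.2003, 0.1127]
tool_rot: [-3.141, -0.0, 1.93]
force: [-0.0, 0.3, 0.4]
grip_width: 0.0423
```

Consistent. Descend to TCP z 0.088 and close.

```bash
python3 -m handwheel '[[0,0,0.5,0,0,0],[0,0,0.5,0,0,0],[0,0,0,0,0,0]]'; python3 -m handwheel '[[0,0,0,0,0,0],[0,0,0,0,0,0],[0,0,0,0,0,0],[0,0,0,0,0,0]]' 1 30
python3 - <<'E'
from m import *
b=shot('side')['pixels']
cv2.imwrite('pics/v2.png',cv2.resize(b[180:350,140:340],(800,600),interpolation=3))
E
```

```text
clock: 6.55
position: [0.5936, 0.2002, 0.0867]
tool_rot: [-3.14, -0.0, 1.931]
force: [0.3, -0.5, 0.5]
grip_width: 0.0425
clock: 7.05
position: [0.5959, 0.2013, 0.0886]
tool_rot: [3.137, -0.001, 1.931]
force: [11.2, 5.5, -6.7]
grip_width: 0.0133
```

View pics/v2.png

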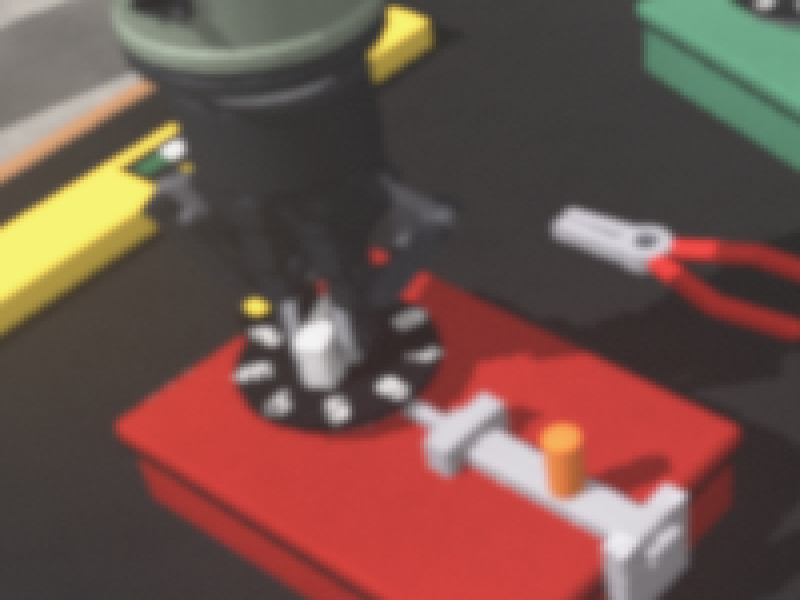

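```bash
python3 -m handwheel '[[0,0.1,0,0,0,0],[0,0,0,0,0,0.02],[0,0,0,0,0,0.02],[0,0,0,0,0,0.02],[0,0,0,0,0,0]]'
```

```text
clock: 7.72
position: [0.5968, 0.2016, 0.0884]
tool_rot: [3.141, -0.0, 1.554]
force: [0.9, -0.3, 6.1]
grip_width: 0.0132
```

```bash
python3 -m handwheel '[[0,0,0,0,0,0.0235],[0,0,0,0,0,0.0235],[0,0,0,0,0,0.0235],[0,0,0,0,0,0.0223],[0,0,0,0,0,0],[0,0,0,0,0,0]]'
python3 - <<'E'
from m import *
b=shot('side')['pixels'];t=shot('top')['pixels']
cv2.imwrite('pics/v3.png',np.hstack([cv2.resize(b[180:350,140:310],(400,400),interpolation=3),cv2.resize(t[120:290,130:300],(400,400),interpolation=3)]))
E
```

```text
clock: 8.48
position: [0.5978, 0.2013, 0.0885]
tool_rot: [3.14, -0.002, 0.974]
force: [7.5, -0.6, 3.3]
grip_width: 0.0131
```

View pics/v3.png

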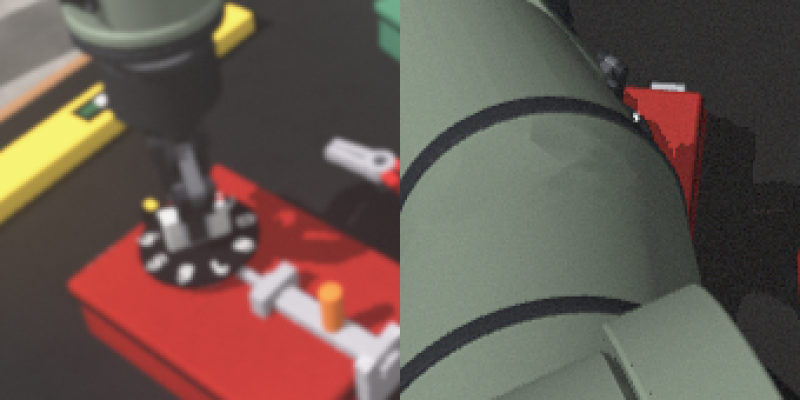

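```bash
python3 -m handwheel '[[0,0,0,0,0,0],[0,0,0,0,0,0],[0,0,0,0,0,0]]' 0; python3 -m handwheel '[[0,0,-0.5,0,0,0],[0,0,-1,0,0,0],[0,0,-1,0,0,0],[0,0,-0.5,0,0,-0.027],[0,0,0,0,0,-0.027],[0,0,0,0,0,-0.0274],[0,0,0,0,0,0]]' 0.3
python3 - <<'E'
from m import *
o=bot.observe();p=np.array(o['position']);y=o['tool_rot'][2];print(np.round(o['qpos'],2),p,np.degrees(y))
d=np.array([.4683,.213])-p[:2]
print('tool x,y',d@[np.cos(y),np.sin(y)],d@[np.sin(y),-np.cos(y)])
E
```

```text
clock: 8.95
position: [0.5962, 0.2013, 0.0877]
tool_rot: [-3.141, 0.0, 0.972]
force: [0.4, 0.4, -0.4]
grip_width: 0.0429
clock: 9.82
position: [0.5966, 0.2012, 0.1634]
tool_rot: [3.141, -0.0, 1.481]
force: [0.4, -0.4, -0.7]
grip_width: 0.0297
[-0.06  0.65 -0.54  1.63  0.39  0.97 -0.83] [0.59656455 0.20115398 0.16343162] 84.86679991615286
tool x,y 0.0003224965273369227 -0.12881000745099797
```

```bash
python3 -m handwheel '[[0,-1,0,0,0,0],[0,-1,0,0,0,0],[0,-1,0,0,0,0],[0,-1,0,0,0,0],[0,-1,0,0,0,0],[0,-0.12,0.6,0,0,0],[0,0,0.5,0,0,0],[0,0,0,0,0,0]]'
python3 - <<'E'
from m import *
b=shot('side')
cv2.imwrite('pics/v4.png',cv2.resize(b['pixels'][200:370,140:340],(800,600),interpolation=3))
o=bot.observe();p=np.array(o['position']);y=o['tool_rot'][2];print(p,y)
for s in(-.015,.015): print(((proj(b,p+s*np.array([np.sin(y),-np.cos(y),0]))-[140,200])*[4,600/170]))
t=bot.trace(b,'red_bolt_knob');print([(r['score'],r['point']) for r in t[:2]])
E
```

```text
clock: 10.82
position: [0.469, 0.2123, 0.1342]
tool_rot: [-3.14, 0.001, 1.481]
force: [0.5, 0.3, 0.1]
grip_width: 0.0297
[0.46919564 0.21253878 0.13470736] 1.4809390577998918
[576.13796999 341.41250094]
[516.16800468 310.36425952]
[(0.6, [279.3, 314.0]), (0.56, [225.7, 284.5])]
```

View pics/v4.png

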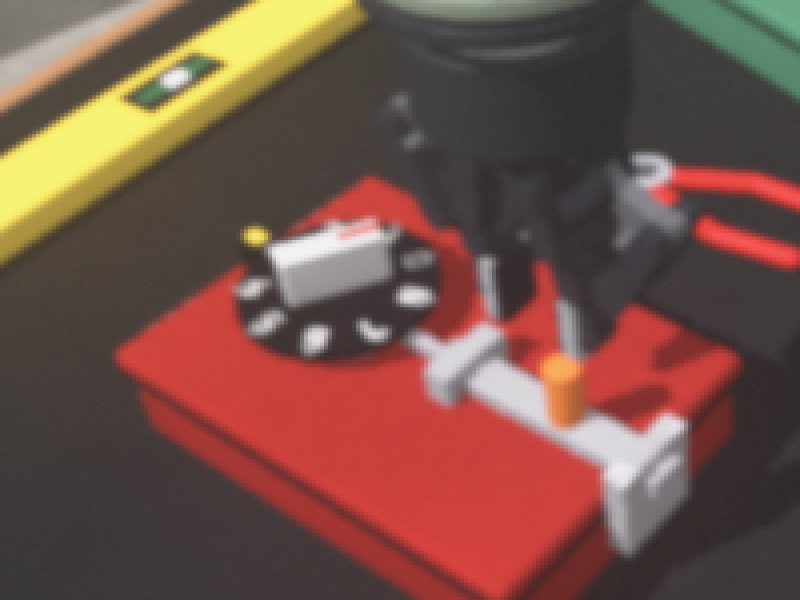

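```bash
python3 - <<'E'
from m import *
b=shot('side')
h=cv2.cvtColor(b['pixels'],cv2.COLOR_BGR2HSV);m=cv2.inRange(h,(6,120,100),(20,255,255));k=np.zeros_like(m);k[290:330,265:300]=1;m*=k
ys,xs=np.nonzero(m);print(xs.min(),xs.max(),ys.min(),ys.max())
for z in(.085,.0915,.097): print(z,atz(b,(xs.mean(),ys.mean()),z))
print('proj',proj(b,[.4653,.2130,.074]),proj(b,[.4653,.2130,.109]))
# dial disc center seen from side: crop v4 ellipse centre approx
for uv in [((236+441)/2,(232+358)/2)]:
    print('dial',atz(b,(uv[0]/4+140,uv[1]*170/600+200),.078))
E
```

```text
275 286 300 320
0.085 [0.47113839 0.20487158 0.085     ]
0.0915 [0.46775874 0.20892615 0.0915    ]
0.097 [0.46489904 0.21235693 0.097     ]
proj [281.04973681 318.84715544] [279.54136569 304.57693212]
dial [0.5915789  0.20372354 0.078     ]
```

```bash
python3 -m handwheel '[[0,0,0.4,0,0,0],[0,0,0.4,0,0,0],[0,0,0,0,0,0]]' 0.2
python3 - <<'E'
from m import *
b=shot('side')
cv2.imwrite('pics/v5.png',cv2.resize(b['pixels'][240:350,220:340],(720,600),interpolation=3))
E
```

```text
clock: 11.35
position: [0.4685, 0.2124, 0.1144]
tool_rot: [-3.14, 0.001, 1.482]
force: [-0.2, 0.2, 1.0]
grip_width: 0.0343
```

View pics/v5.png

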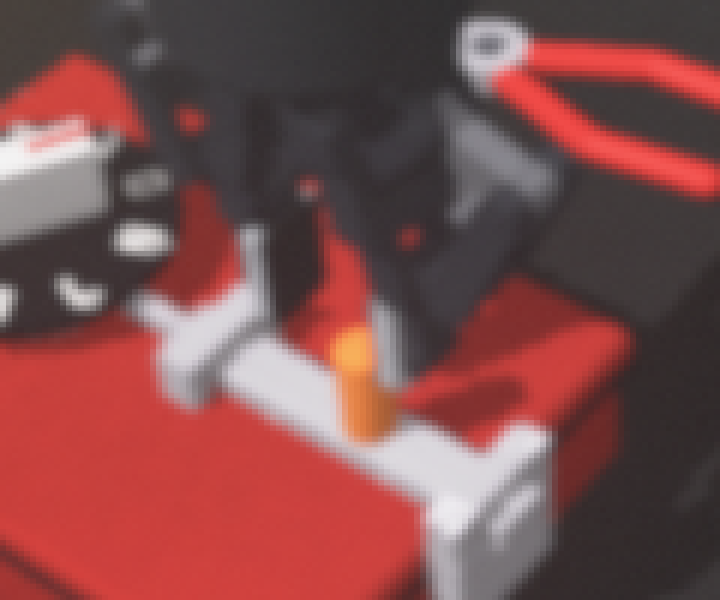

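```bash
python3 - <<'E'
from m import *
b=shot('side')
P=lambda X:np.round((proj(b,X)-[220,240])*[6,600/110])
y=1.482;j=np.array([np.sin(y),-np.cos(y),0]);w=np.array([np.cos(y),np.sin(y),0]);p=np.array([.4685,.2124,.1144])
for z in(.1144,.12):
  for s in(.017,-.017):
    for q in (.011,-.011): print(z,s,q,P([*(p+s*j+q*w)[:2],z]))
for k in[(.4685,.2124),(.4685,.2084),(.4635,.2124),(.4635,.2164),(.4655,.208)]: print(k,P([*k,.109]),P([*k,.074]))
E
```

```text
0.1144 0.017 0.011 [269. 332.]
0.1144 0.017 -0.011 [325. 283.]
0.1144 -0.017 0.011 [370. 388.]
0.1144 -0.017 -0.011 [425. 336.]
0.12 0.017 0.011 [267. 319.]
0.12 0.017 -0.011 [323. 270.]
0.12 -0.017 0.011 [369. 374.]
0.12 -0.017 -0.011 [424. 323.]
(0.4685, 0.2124) [348. 346.] [358. 424.]
(0.4685, 0.2084) [357. 337.] [366. 414.]
(0.4635, 0.2124) [364. 353.] [373. 431.]
(0.4635, 0.2164) [355. 363.] [365. 441.]
(0.4655, 0.208) [368. 340.] [376. 418.]
```

```bash
python3 -m handwheel '[[0,0,0.35,0,0,0],[0,0,0.35,0,0,0],[0,0,0.3,0,0,0],[0,0,0,0,0,0]]'; python3 -m handwheel '[[0,0,0,0,0,0],[0,0,0,0,0,0],[0,0,0,0,0,0],[0,0,0,0,0,0]]' 1 30
```

```text
clock: 11.95
position: [0.4686, 0.2125, 0.0896]
tool_rot: [-3.141, 0.001, 1.482]
force: [0.4, -0.3, -0.2]
grip_width: 0.0343
clock: 12.45
position: [0.469, 0.2127, 0.0905]
tool_rot: [3.141, -0.0, 1.482]
force: [-1.7, 0.6, 3.3]
grip_width: 0.0146
```

```bash
python3 -m handwheel '[[0,0.2,0,0,0,0],[0,0.2,0,0,0,0],[0,0.2,0,0,0,0],[0,0,0,0,0,0]]'
```

```text
clock: 12.95
position: [0.485, 0.2113, 0.0905]
tool_rot: [3.141, -0.001, 1.482]
force: [3.0, -1.0, 3.8]
grip_width: 0.0147
```

```bash
python3 -m handwheel '[[0,0.15,0,0,0,0],[0,0.15,0,0,0,0],[0,0.08,0,0,0,0],[0,0,0,0,0,0]]'
```

```text
clock: 13.45
position: [0.4927, 0.2107, 0.0904]
tool_rot: [-3.14, 0.0, 1.482]
force: [-9.2, 0.7, 12.1]
grip_width: 0.0146
```

```bash
python3 -m handwheel '[[0,-0.04,0,0,0,0],[0,0,0,0,0,0],[0,0,0,0,0,0],[0,0,0,0,0,0]]' 0.2; python3 -m handwheel '[[0,0,-0.4,0,0,0],[0,0,-0.8,0,0,0],[0,0,-1,0,0,0],[0,0,-1,0,0,0],[0,0,-1,0,0,0],[0,0,0,0,0,0]]'
```

```text
clock: 13.95
position: [0.4925, 0.2105, 0.0903]
tool_rot: [3.142, -0.0, 1.482]
force: [-0.1, 0.3, -0.5]
grip_width: 0.0338
clock: 14.7
position: [0.4931, 0.2109, 0.1974]
tool_rot: [3.139, -0.001, 1.482]
force: [-0.2, -0.7, -0.8]
grip_width: 0.0341
```

```bash
python3 -m handwheel '[[1,0.5,-0.5,0,0,0],[0,0,0,0,0,0]]'  >/dev/null; python3 -m handwheel '[[-1,-1,0,0,0,0],[-1,-1,0,0,0,0],[-1,-1,0,0,0,0],[-1,-1,0,0,0,0],[-1,-1,0,0,0,0],[-1,0,0,0,0,0],[-1,0,0,0,0,0],[-1,0,0,0,0,0]]'; python3 -m handwheel '[[-1,0,0,0,0,0],[-1,0,0,0,0,0],[-1,0,0,0,0,0],[-1,0,0,0,0,0],[0,0,0,0,0,0]]'
python3 - <<'E'
from m import *
a=shot('top','top6.png');b=shot('side')['pixels']
cv2.imwrite('pics/v6.png',np.hstack([cv2.resize(a['pixels'][120:290,130:300],(400,400),interpolation=3),cv2.resize(b[220:350,170:300+0],(400,400),interpolation=3)]))
cv2.imwrite('pics/lid2.png',rect(a,np.array([.54,.205,0]),.081,.14,560))
E
```

```text
clock: 15.95
position: [0.364, 0.0449, 0.2075]
tool_rot: [-3.141, 0.0, 1.482]
force: [0.6, -0.5, -0.2]
grip_width: 0.0339
clock: 16.58
position: [0.355, -0.0548, 0.2074]
tool_rot: [-3.141, 0.0, 1.479]
force: [-0.4, 0.7, 0.2]
grip_width: 0.034
```

View pics/v6.png

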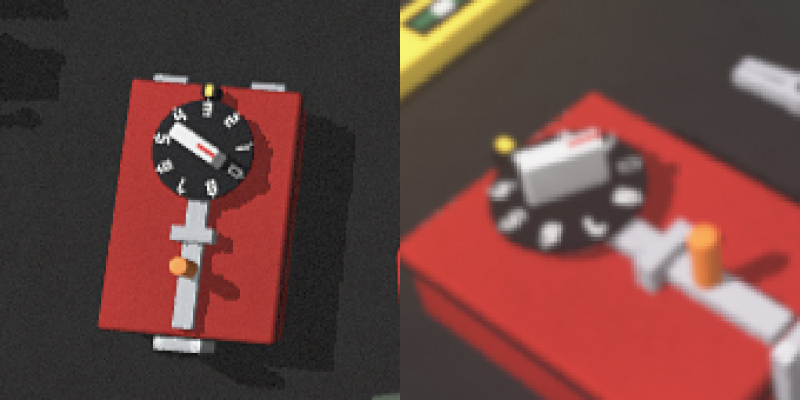

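View pics/lid2.png

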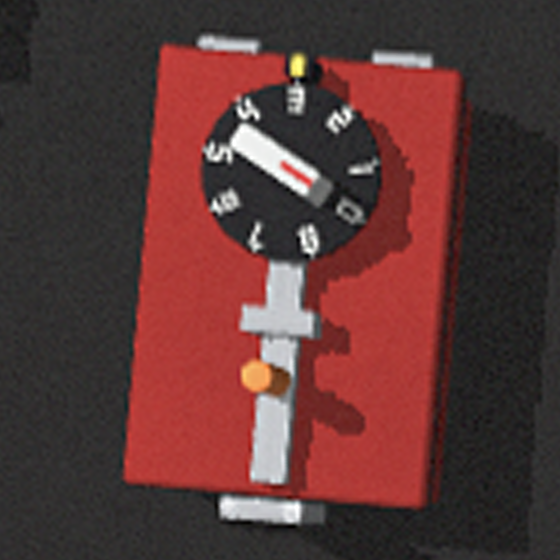

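The pictures show the 3 at the yellow mark, the bolt clear of the keeper, and the arm well away from the box. I'm handing in.

```bash
python3 - <<'E'
from h import *
print(bot.job_done(), bot.observe()['clock'], np.round(bot.observe()['force'],1))
E
```

```text
the job is handed in; nothing more can be done
the job is handed in; nothing more can be done
```

The red lock box is unlocked. I gripped the dial bar and turned it about 55° clockwise, from about 1.13 rad to about 2.08 rad by my estimate. I then gripped the knob, slid the bolt about 24 mm until it hit its end stop, let go and moved the arm away. I handed in at about 16.7 s.

**Last checks:** the final pictures show the 3 at the yellow mark and the bolt nose clear of the keeper. The gripper was open, well away from the box, with under 1 N on the tool. My last script's reading after the hand-in did not come back, and no verdict was reported.

**Disagreements:**
- **Camera and robot positions:** they differed by about 3 mm at the dial. This caused about 12 N of sideways force when I closed on the bar, so I shifted the tool by 2.5 mm before turning.
- **Trained network:** it missed the dial itself in the side view and gave one false second hit for the knob. Neither affected the result.

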